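Open the sagging bolt of the gas-cartridge cage and hold the gate ajar

TASK

The barrel bolt on the gas-cartridge cage sags, and its tab has dropped behind the bent-up edge of the keeper: lift the bolt by its red-knobbed handle and, keeping it lifted, draw it back until it is clear of the keeper. Then pull the gate open about 12 cm at its free edge and stay there holding it, because it springs shut by itself and the cook has to reach in. Finish while still holding the gate ajar, with the bolt still drawn, and leave the jar, the dish, the roll of tape and the cartridges in the cage where they stand.

Things in the scene. Friction and masses are not known exactly. Their poses are not given: they have to be found in the camera images.
- cage: Low cage of silver square tube and wire mesh, fixed on the bench: 240 deep (its x), 350 wide (its y), 232 high. Origin: centre of its underside. Its front (own x = -120) looks to the robot; own +y is to the robot's left at yaw 0. The gate fills the front: hinge at own y = +150 (left), free edge at own y = -122 (right), top of gate 210 high.
- gate_hinge (a point): Point on the vertical hinge axis of the gate, in the plane of its front face (own x = -120, y = +150 of the cage), 190 above the bench.
- gate_edge (a point): Free edge of the gate, front face, 190 above the bench, 272 from the hinge axis; beside it on the fixed stile sits the keeper.
- gate (a joint): Angle of the gate about its upright hinge: 0 shut, grows as the free edge swings out towards the robot (0.45 = edge about 120 mm open), up to 1.6. A spring shuts it when let go (about 2 N at the free edge, 3 N at the handle). With the bolt home it only rattles, by about 0.03.
- bolt_handle (a point): Grip point on the bolt's handle: a straight level steel stub, 10 in diameter, standing out square from the gate, with a red 22 ball at its end. The point is on the stub's axis, 48 off the gate's face, 29 short of the ball's middle, 183 up, own y about -50 of the cage. Free above and beside (guides reach 26 off the face). Pinch it from above, fingers left and right of it; it turns with the gate.
- bolt (a joint): Travel of the bolt in m: 0 fully home, grows as it is drawn along the gate towards the hinge (own +y of the cage), up to 0.043; starts at 0 to 0.005. Stays where it is left (friction about 3 N). Its tab meets the bent edge at about 0.006 unless lifted; tab and rod are clear of the keeper from 0.026 on.
- bolt_tilt (a joint): Lift of the bolt in rad: its base plate hangs on one rivet (own y = +90 of the cage, 190 up) and turns about it in the gate's plane. 0 = sagging at rest, grows as the handle is lifted, stops at 0.14; falls when let go. The tab clears the bent edge above 0.055: raise the handle 10 mm (at least 8; about 4 N) and keep it raised while drawing; 10 mm may be kept over the whole travel.
- bolt_tab (a point): Lower corner, on the hinge side, of the flat padlock tab (16 along the rod, 6 thick, to 20 below the rod's axis) under the far end of the 12 mm rod. At the start it lies up to 6 beyond the bent edge and 11 below its top.
- keeper_lip (a point): Middle of the top of the bent-up edge (3 thick) of the brass-coloured keeper, an open-topped bracket on the fixed stile beside the gate's free edge. The keeper reaches 36 off the front face; its front wall, up to 203 above the bench, keeps the rod and so the gate from coming out.
- jar: Bystander: amber glass jar, 72 in diameter, 115 high, stands beside the cage. Origin: centre of its underside.
- dish: Bystander: small white bowl, 100 in diameter, 45 high. Origin: centre of its underside.
- tape: Bystander: white roll of tape lying flat, 96 in diameter, 48 high, before the cage. Origin: centre of its underside.
- cartridge1: White and green gas cartridge with red cap, 66 in diameter, 182 high, standing in the cage. Origin: centre of its underside.
- cartridge2: As cartridge1.
- cartridge3: As cartridge1.

How it is judged:
On the way, in this order (a step that is already met when the one before it is completed fails the run):
1. the bolt is lifted so that its tab rides over the bent edge of the keeper (value of joint bolt_tilt above 0.04 rad and value of joint bolt above 0.009 m), for 0.05 s.
2. the bolt is drawn clear of the keeper (value of joint bolt above 0.026 m), for 0.1 s.
At the end, for the whole second after the job is handed in: The fingers are still on the gate or its bolt (contact of more than 0.5 N) and hold the gate still at 0.30 to 0.65 rad (free edge 80 to 165 mm open), with the bolt drawn by more than 20 mm; let go, the spring would shut it (value of joint gate between 0.3 and 0.65 rad and velocity of joint gate between -0.08 and 0.08 rad/s and value of joint bolt above 0.02 m and contact force between the fingers and gate above 0.5 N); the arm keeps its last pose, push and grip.
It fails at once if the jar, the dish or the roll of tape is shifted by more than 3 cm (distance of any of jar, dish, tape from where it was at the start of the episode above 0.03 m).
It fails at once if a cartridge in the cage is shifted by more than 3 cm (distance of any of cartridge1, cartridge2, cartridge3 from where it was at the start of the episode above 0.03 m).
It also fails if it takes over 32 s, if anything falls off the work surface, if the arm or the gripper's body presses on something with over 40 N, if the wrist force passes 120 N, or if a joint passes its speed limit or range.

ROBOT

A 6-joint arm with a two-finger parallel gripper is mounted at the origin on the work surface. World frame = base frame: x ahead of the robot, y to its left, z up, the work surface at z = 0. Lengths are in m, angles in rad, forces in N, time in s.
With the tool pointing down it reaches from about 0.25 to 0.725 m from the base axis. Payload 4 kg.
Tool frame: the origin (TCP) lies midway between the tips of the shut fingers; the grasp point (between the pads) lies 19 mm behind it; y points along the fingers, x is the direction in which the jaws open and shut, and the axes are right-handed (so a half turn about y gives the same grasp; the last joint's range is limited). The gripper opens to 85 mm and grips with 20 to 120 N. Pads are 22 mm wide; open, the fingers measure 114 mm over their backs; the gripper's body (76 mm by 85 mm) begins 54 mm behind the grasp point. The pads swing forward as they close: fully open they stand 13 mm farther back than shut.
Start: joints at [-1.195, 0.241, 0.005, 1.335, 0, 1.571], TCP at [0.184, -0.465, 0.231] pointing down, gripper open.
Joint ranges: [-2.72, 2.72], [-1.05, 1.87], [-1.09, 1.28], [-1.99, 2.15], [-1.42, 1.44], [-3.14, 3.14]. Speed limits (rad/s): [2.79, 2.79, 3.14, 3.14, 3.14, 3.14].

INTERFACE

Orientations are given as a unit quaternion [x, y, z, w].
In Python, from workcell import bot gives the robot as it stands. The module is installed in compiled form; this text tells all that it offers.
- The arm moves only by the shell command python3 -m inch 'ROWS'. ROWS is text: rows parted by semicolons, each of 7 numbers parted by spaces: the turn, a rotation vector about the tool's x, y, z in degrees, then the shift along the tool's x, y, z in mm, then the closure, from 0 (fully open) to 1 (shut). In form: ax ay az dx dy dz fingers; .... A call has 1 to 12 rows; each row shifts and turns the commanded pose from where the row before left it, along the tool's axes as they then stand; what a row does not reach is not made up. A row lasts 1/8 s, in which the tool goes at most 62.5 mm and 10.7 degrees, less where a joint would pass 70% of its speed; a pose out of reach is approached as far as the arm can. A call with a gripper value outside its range is refused whole. The fingers move at their own pace and stop on an object; the grip force is fixed at half the most. Time passes only in rows, so rows that do not move let the fingers close. It gives the time, the measured TCP pose, the force and the opening at its end, in the units of the state.
- bot.get_obs(): the state, without advancing time (a new reading comes with each control period).
- bot.camera(name): name is "side" or "top" or "wrist"; returns a dict with "color" (480x640x3 uint8, blue, green, red), "fx", "fy", "cx", "cy" (pixels), "k1" (the pictures are not rectified: a ray, as slopes to the right and down, at radius r is drawn at 1 + k1 r^2 times it, then the intrinsics apply), "extrinsics" (4x4, takes a point from world to camera coordinates). Camera axes: x right, y up, looking along -z (the intrinsics and any distortion apply to the point x, -y, -z); pixel columns grow to the right and rows downward; lengths in m; the calibration is good to about 2 mm. A picture is of the moment at which its call begins. There is no depth.
- bot.job_done(): hands the job in, once; it reports no verdict.
Trained networks look in the newest picture that a camera, given by its name, has taken for a name from the list of things; names that differ only in an ending like _2 or _b are one class to them, and where a whole thing is asked for, a point or a joint stands for the part that bears it (a point fixed in the world has none). Each returns a list of dicts, best first, with "conf" (0 to 1); they miss things now and then, are a little off and sometimes report something else, mostly with a low value. They report only what shows in the picture. A call takes as long as a camera call.
- bot.look_for(name, camera): "extent" ([left, top, right, bottom] in pixels, round what is visible of it).
- bot.cut_out(name, camera): "region" (480x640 bool, what is visible of it) and "extent" ([left, top, right, bottom] in pixels, round what is visible of it).
- bot.spot_point(name, camera): "point" ([column, row] in pixels: a listed point, or the origin of a listed thing).
The state is a dict: "clock": time; "joint_pos": joint angles; "joint_vel": joint speeds; "tau": joint torques, N m; "eef_pos": TCP position; "tool_rot": TCP orientation; "ft_force": force on the tool from outside, world axes, zero at the start; "ft_torque": the same for the moment, N m; "grip_width": finger opening in m.
Only numpy, scipy, OpenCV 4.12 (cv2) and the standard library are available. Lean on these libraries where they do the work, as an engineer would, in place of code of your own. Each camera call takes 0.05 s, during which the arm holds its last target.

## Working session

There is one attempt and no reset: what is moved stays moved. The work goes in short steps, Python scripts to look and compute and a shell command to move; the robot and the scene stay as the last step left them, time stands still between calls to the robot, and variables do not carry over. Pictures are saved under pics/ and viewed, and the job is handed in when it is done.

```bash
mkdir -p pics; ls; cat > h.py <<'E'
import numpy as np, cv2
from workcell import bot
from scipy.spatial.transform import Rotation as R
def ray(c,uv):
    x=(uv[0]-c["cx"])/c["fx"]; y=(uv[1]-c["cy"])/c["fy"]
    rd=np.hypot(x,y); r=rd
    for _ in range(30): r=rd/(1+c["k1"]*r*r)
    s=r/rd if rd>0 else 1
    T=np.array(c["extrinsics"]); d=np.array([x*s,-y*s,-1.])
    o=-T[:3,:3].T@T[:3,3]; d=T[:3,:3].T@d
    return o,d/np.linalg.norm(d)
def proj(c,p):
    T=np.array(c["extrinsics"]); q=T[:3,:3]@np.array(p)+T[:3,3]
    x=q[0]/-q[2]; y=-q[1]/-q[2]; f=1+c["k1"]*(x*x+y*y)
    return np.array([c["fx"]*x*f+c["cx"],c["fy"]*y*f+c["cy"]])
def atz(c,uv,z):
    o,d=ray(c,uv); return o+d*(z-o[2])/d[2]
def tri(rs):
    A=0;b=0
    for o,d in rs:
        P=np.eye(3)-np.outer(d,d); A=A+P; b=b+P@o
    p=np.linalg.solve(A,b)
    return p,[np.linalg.norm((np.eye(3)-np.outer(d,d))@(p-o)) for o,d in rs]
E
python3 - <<'E'
from h import *
np.set_printoptions(precision=4,suppress=True)
cs={}
for n in ["side","top","wrist"]:
    c=bot.camera(n); cs[n]=c; cv2.imwrite(f"pics/{n}0.png",c["color"])
    T=np.array(c["extrinsics"]); print(n,-T[:3,:3].T@T[:3,3],-T[2,:3])
for p in ["gate_hinge","gate_edge","bolt_handle","bolt_tab","keeper_lip","cage","jar","dish","tape","cartridge1"]:
    for n in cs:
        for r in bot.spot_point(p,n)[:3]: print(p,n,np.round(r["point"],1),round(r["conf"],2))
o=bot.get_obs(); print(o["clock"],o["eef_pos"],o["tool_rot"],o["ft_force"],o["grip_width"])
E
```

```text
pics
side [0.2649 0.0108 1.0661] [ 0.3484  0.0192 -0.9371]
top [0.3626 0.0411 1.2197] [ 0.1995  0.02   -0.9797]
wrist [ 0.2477 -0.4401  0.3742] [-0.2553 -0.0994 -0.9617]
gate_hinge side [295.4 237.4] 0.83
gate_hinge top [307.1 223.8] 0.58
gate_edge side [366.2 211.1] 0.73
gate_edge side [326.4 207.4] 0.39
gate_edge top [424.1 242.5] 0.97
bolt_handle side [391.9 269.7] 0.8
bolt_handle side [429.3 258.9] 0.54
bolt_handle top [389.7 258.9] 0.68
bolt_tab side [430.9 258.4] 0.7
bolt_tab top [427.5 252.6] 0.83
keeper_lip side [431.5 259.7] 0.74
keeper_lip top [426.7 252.1] 0.24
cage side [363.3 225.9] 0.73
cage top [367.3 206.2] 0.58
jar side [479.6 273.7] 0.74
jar top [465.1 263.1] 0.69
jar top [340.  190.1] 0.32
dish side [258.5 244.7] 0.9
dish top [264.3 223.2] 0.91
tape side [463.8 347.4] 0.96
tape top [446.1 324.3] 0.92
cartridge1 side [399.9 205.4] 0.96
cartridge1 side [363.5 213.8] 0.79
cartridge1 side [332.3 210.5] 0.62
cartridge1 top [341.5 188.5] 0.89
cartridge1 top [407.1 194.3] 0.56
1.65 [ 0.1835 -0.4651  0.2313] [-0.5846  0.3978 -0.3978  0.5846] [-0.3267 -0.2095  0.3344] 0.08547550249352807
```

View pics/side0.png

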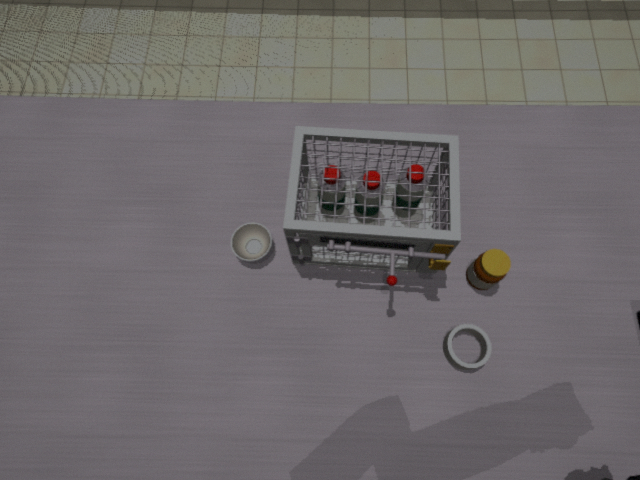

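View pics/top0.png

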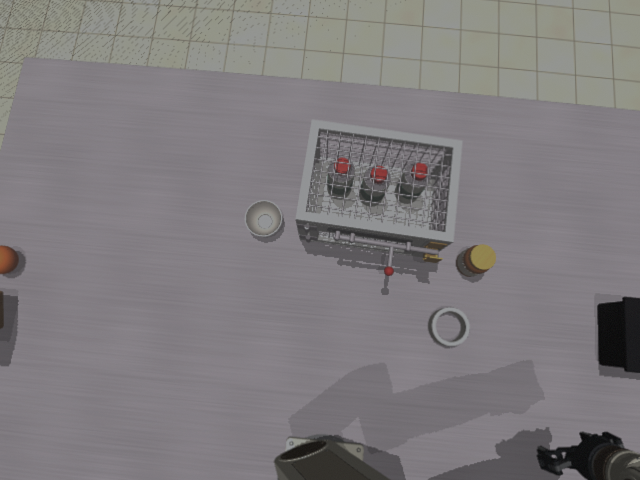

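```bash
python3 - <<'E'
from h import *
for n in ["side","top"]:
    i=cv2.imread(f"pics/{n}0.png")[170:350,260:500]
    cv2.imwrite(f"pics/{n}0z.png",cv2.resize(i,None,fx=3.3,fy=3.3,interpolation=cv2.INTER_CUBIC))
E
```

```text
(no output)
```

View pics/side0z.png

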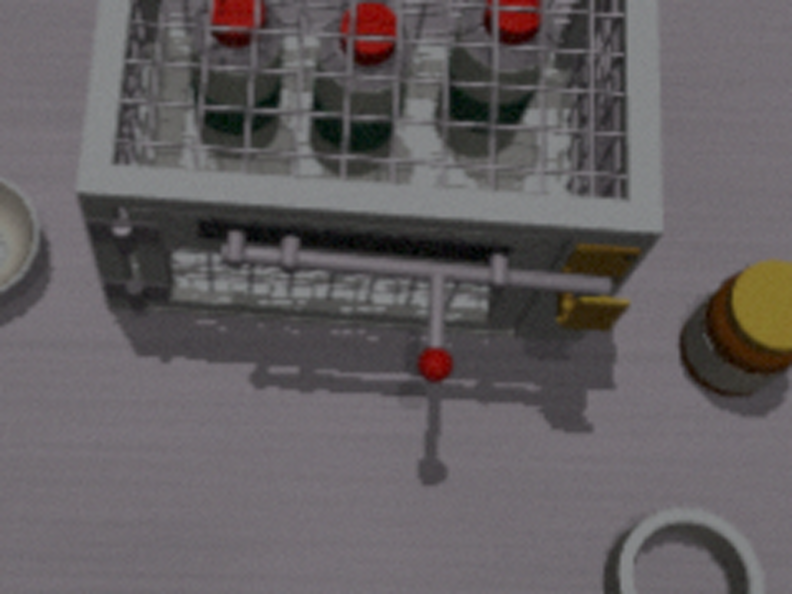

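View pics/top0z.png

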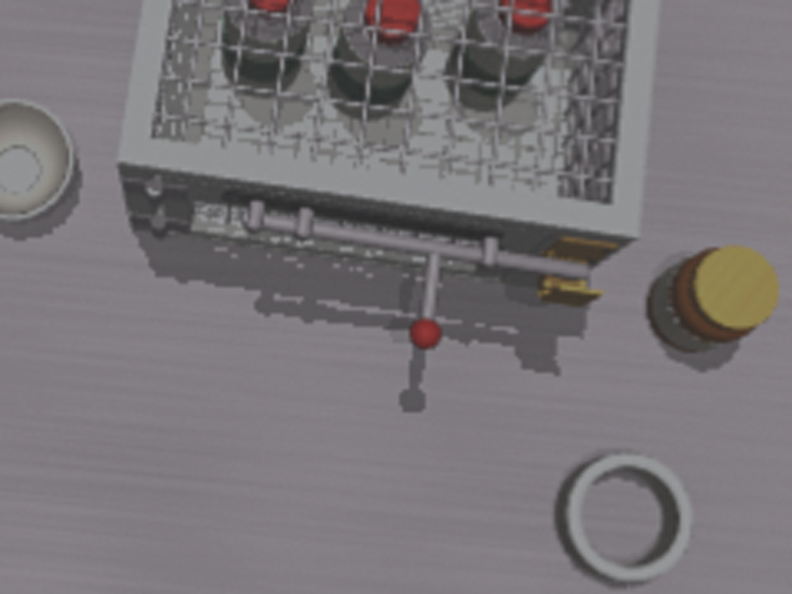

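```bash
python3 - <<'E'
from h import *
np.set_printoptions(precision=4,suppress=True)
cs={n:bot.camera(n) for n in ["side","top"]}
for n,c in cs.items():
    g=[bot.spot_point(p,n)[0]["point"] for p in ("gate_hinge","gate_edge","bolt_handle")]
    hsv=cv2.cvtColor(c["color"],cv2.COLOR_BGR2HSV)
    m=((hsv[...,0]<8)|(hsv[...,0]>172))&(hsv[...,1]>150)&(hsv[...,2]>90)
    k,l,s,ce=cv2.connectedComponentsWithStats(m.astype(np.uint8))
    print(n,[(s[i],ce[i]) for i in range(1,k) if s[i][4]>20])
    # ball
    b=[ce[i] for i in range(1,k) if s[i][4]>20 and 350<ce[i][0]<420 and 260<ce[i][1]<300][0]
    print(" ball@.183",atz(c,b,.183),"handle",atz(c,g[2],.183),"hinge",atz(c,g[0],.19),"edge",atz(c,g[1],.19))
    # cage top corners z=.232
    cor={"side":[(296,127),(458,135),(460,241),(286,230)],"top":[(313,121),(462,140),(453,243),(297,222)]}[n]
    P=np.array([atz(c,q,.232) for q in cor]); print(P, np.linalg.norm(P-np.roll(P,-1,0),axis=1), P.mean(0))
    for t in ("jar","tape","dish"):
        print(t,atz(c,bot.spot_point(t,n)[0]["point"],0))
E
```

```text
side [(array([411, 164,  12,   8,  79], dtype=int32), array([416.3924, 168.0886])), (array([324, 168,  13,  10, 114], dtype=int32), array([330.5351, 172.5614])), (array([368, 171,  12,  10, 103], dtype=int32), array([373.233 , 175.6214])), (array([411, 173,  12,   7,  62], dtype=int32), array([416.3548, 176.0484])), (array([368, 182,  11,   4,  30], dtype=int32), array([372.3   , 183.7333])), (array([388, 276,   9,   8,  59], dtype=int32), array([391.7119, 279.3051]))]
 ball@.183 [ 0.5112 -0.1034  0.183 ] handle [ 0.5363 -0.1024  0.183 ] hinge [0.5963 0.0891 0.19  ] edge [ 0.5788 -0.1776  0.19  ]
[[ 0.8333  0.1017  0.232 ]
 [ 0.8192 -0.245   0.232 ]
 [ 0.5781 -0.2316  0.232 ]
 [ 0.5936  0.1096  0.232 ]] [0.347  0.2415 0.3416 0.2398] [ 0.7061 -0.0663  0.232 ]
jar [ 0.5841 -0.3398  0.    ]
tape [ 0.4016 -0.2939  0.    ]
dish [0.6468 0.2092 0.    ]
top [(array([417, 164,   9,   7,  43], dtype=int32), array([420.6977, 166.7209])), (array([386, 268,   7,   6,  33], dtype=int32), array([388.8788, 270.3636]))]
 ball@.183 [ 0.5088 -0.1039  0.183 ] handle [ 0.5348 -0.1077  0.183 ] hinge [0.5962 0.0859 0.19  ] edge [ 0.584  -0.1744  0.19  ]
[[ 0.8314  0.0997  0.232 ]
 [ 0.8179 -0.2452  0.232 ]
 [ 0.5751 -0.233   0.232 ]
 [ 0.5895  0.1113  0.232 ]] [0.3452 0.2431 0.3446 0.2421] [ 0.7035 -0.0668  0.232 ]
jar [ 0.5768 -0.3449  0.    ]
tape [ 0.4079 -0.2872  0.    ]
dish [0.6336 0.2193 0.    ]
```

The views agree: the cage is yawed about -2.5°, the ball is at (0.510, -0.104) and the grip point is near (0.536, -0.105, 0.183). Side pixels are ball (392, 279) and keeper (431, 259). The jar and the tape are to the right of the approach. Next I work out the tool axes and the first move.

```bash
cat >> h.py <<'E'
def goal(pos,xdir):
    """tool deltas to target pos, with tool y down and tool x along xdir"""
    o=bot.get_obs(); R0=R.from_quat(o["tool_rot"]).as_matrix()
    x=np.array(xdir,float); x/=np.linalg.norm(x); y=np.array([0,0,-1.]); R1=np.c_[x,y,np.cross(x,y)]
    return R0, R0.T@(np.array(pos)-o["eef_pos"])*1000, np.degrees(R.from_matrix(R0.T@R1).as_rotvec()), R1
E
python3 - <<'E'
from h import *
np.set_printoptions(precision=3,suppress=True)
for s in (1,-1):
    R0,d,rv,R1=goal([.536,-.105,.27],s*np.array([.044,.999,0])); print(R0,d,rv)
print(R1, bot.get_obs()["joint_pos"])
E
```

```text
[[ 0.367  0.     0.93 ]
 [-0.93   0.     0.367]
 [-0.    -1.     0.   ]] [-205.603  -38.689  460.055] [  -0.005 -155.948    0.001]
[[ 0.367  0.     0.93 ]
 [-0.93   0.     0.367]
 [-0.    -1.     0.   ]] [-205.603  -38.689  460.055] [-0.001 24.052 -0.004]
[[-0.044  0.     0.999]
 [-0.999  0.    -0.044]
 [-0.    -1.     0.   ]] [-1.195  0.241  0.005  1.335  0.     1.571]
```

```bash
python3 -m inch '0 0 0 0 -40 0 0.3; 0 0 0 -20.5 0 46 0.3; 0 0 0 -20.5 0 46 0.3; 0 0 0 -20.5 0 46 0.3; 0 0 0 -20.5 0 46 0.3; 0 0 0 -20.5 0 46 0.3; 0 0 0 -20.5 0 46 0.3; 0 0 0 -20.5 0 46 0.3; 0 0 0 -20.5 0 46 0.3; 0 0 0 -20.5 0 46 0.3; 0 0 0 -20.5 0 46 0.3'
python3 -m inch '0 8 0 0 0 0 0.3; 0 8 0 0 0 0 0.3; 0 8 0 0 0 0 0.3; 0 0 0 0 0 0 0.3'
python3 - <<'E'
from h import *
np.set_printoptions(precision=3,suppress=True)
R0,d,rv,R1=goal([.536,-.105,.20],-np.array([.044,.999,0])); print(R0,d,rv)
for n in ("wrist","side","top"):
    c=bot.camera(n); cv2.imwrite(f"pics/{n}1.png",c["color"])
    for r in bot.spot_point("bolt_handle",n)[:2]: print(n,r["point"],r["conf"],atz(c,r["point"],.183), proj(c,[.536,-.105,.183]))
print(bot.get_obs()["clock"])
E
```

```text
clock: 3.72
eef_pos: [0.5372, -0.1043, 0.2714]
tool_rot: [0.585, -0.398, 0.398, -0.585]
ft_force: [-0.1, -0.3, -0.4]
grip_width: 0.0598
clock: 4.22
eef_pos: [0.5362, -0.1055, 0.2712]
tool_rot: [-0.49, 0.51, -0.51, 0.49]
ft_force: [0.5, -0.3, -0.3]
grip_width: 0.0597
[[-0.041 -0.     0.999]
 [-0.999  0.    -0.041]
 [-0.    -1.    -0.   ]] [-0.494 71.197 -0.192] [ 0.012  0.158 -0.001]
wrist [310.9, 243.6] 0.81 [ 0.536 -0.105  0.183] [310.24  243.605]
wrist [440.7, 188.2] 0.4 [ 0.568 -0.187  0.183] [310.24  243.605]
top [392.8, 257.9] 0.83 [ 0.538 -0.111  0.183] [390.154 258.573]
4.525
```

View pics/wrist1.png

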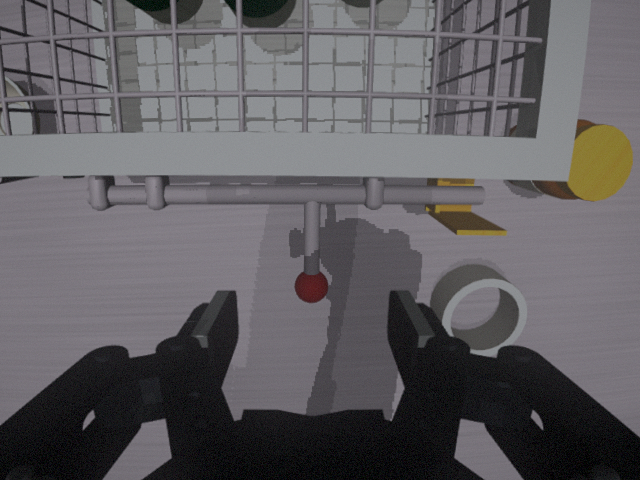

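The wrist view puts the handle at (311, 244), exactly the estimate, with the stub centred between the fingers and the ball at (311, 286). I'll go down and close on it.

```bash
python3 -m inch '0 0 0 0 30 0 0.3; 0 0 0 0 30 0 0.3; 0 0 0 0 27 0 0.3; 0 0 0 0 20 0 0.3; 0 0 0 0 0 0 0.3'
python3 - <<'E'
from h import *
np.set_printoptions(precision=3,suppress=True)
c=bot.camera("wrist"); cv2.imwrite("pics/wrist2.png",c["color"])
print(bot.get_obs()["ft_force"])
E
```

```text
clock: 5.15
eef_pos: [0.5348, -0.1054, 0.1626]
tool_rot: [-0.49, 0.512, -0.509, 0.488]
ft_force: [-0.6, 0.9, -0.4]
grip_width: 0.06
[ 0.111 -0.316  0.317]
```

View pics/wrist2.png

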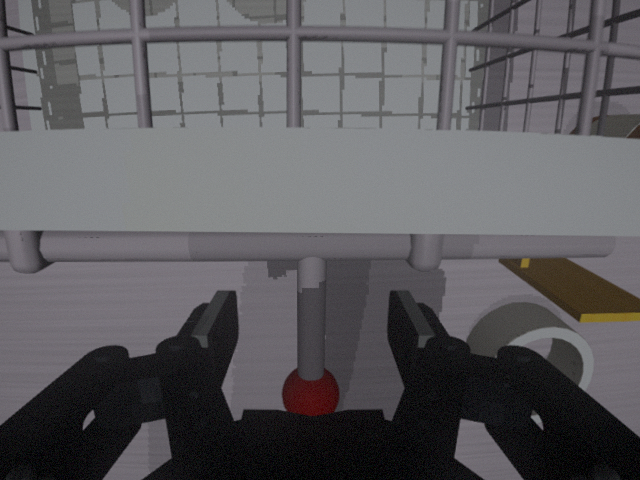

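The stub (columns 298–325) lies midway between the pads and the ball at (311, 392) is clear of them. Closing.

```bash
python3 -m inch '0 0 0 0 0 0 1; 0 0 0 0 0 0 1; 0 0 0 0 0 0 1; 0 0 0 0 0 0 1; 0 0 0 0 0 0 1'
python3 - <<'E'
from h import *
c=bot.camera("wrist"); cv2.imwrite("pics/wrist3.png",c["color"])
E
```

```text
clock: 5.82
eef_pos: [0.5368, -0.1056, 0.1652]
tool_rot: [0.489, -0.51, 0.511, -0.49]
ft_force: [0.2, 0.1, 5.0]
grip_width: 0.0079
```

View pics/wrist3.png

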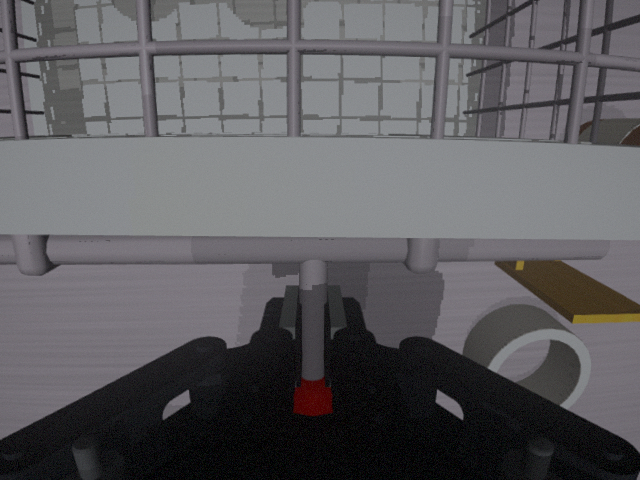

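```bash
python3 -m inch '0 0 0 0 0 0 1'; python3 -m inch '0 0 0 0 -4 0 1; 0 0 0 0 -4 0 1; 0 0 0 0 -3 0 1; 0 0 0 0 0 0 1'
python3 - <<'E'
from h import *
c=bot.camera("wrist"); cv2.imwrite("pics/wrist4.png",c["color"])
o=bot.get_obs(); print(o["eef_pos"],o["ft_force"],o["grip_width"])
E
```

```text
clock: 6.0
eef_pos: [0.5368, -0.1056, 0.1652]
tool_rot: [0.489, -0.51, 0.511, -0.49]
ft_force: [-0.8, 0.5, 5.3]
grip_width: 0.0079
clock: 6.5
eef_pos: [0.5361, -0.1057, 0.1751]
tool_rot: [-0.489, 0.511, -0.511, 0.489]
ft_force: [2.6, 0.4, -5.7]
grip_width: 0.0078
[ 0.53609797 -0.10566617  0.17504749] [ 2.25379923 -0.37474689 -4.57794353] 0.007946961130976456
```

View pics/wrist4.png

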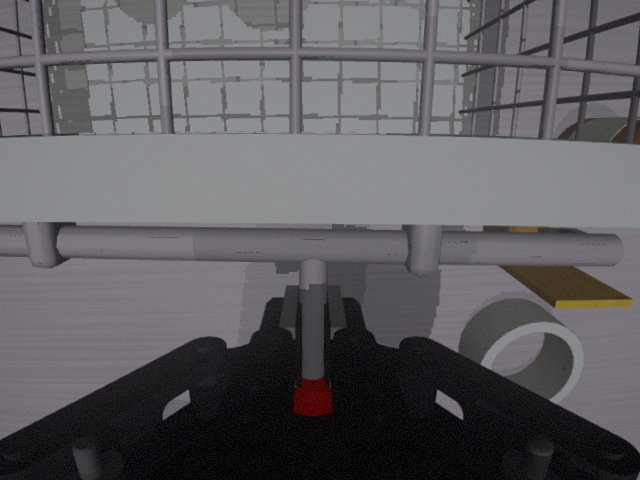

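The handle came up with the fingers: the rod is now tilted (row 240 at left, 250 at its right end) and carries about 5 N. I'll draw the first part slowly.

```bash
python3 -m inch '0 0 0 0 -1 0 1; 0 0 0 -3 0 0 1; 0 0 0 -3 0 0 1; 0 0 0 -3 0 0 1; 0 0 0 -3 0 0 1; 0 0 0 -2 0 0 1; 0 0 0 0 0 0 1; 0 0 0 0 0 0 1'
python3 - <<'E'
from h import *
c=bot.camera("wrist"); cv2.imwrite("pics/wrist5.png",c["color"])
o=bot.get_obs(); print(o["eef_pos"],o["ft_force"],o["grip_width"])
E
```

```text
clock: 7.55
eef_pos: [0.5369, -0.0913, 0.1763]
tool_rot: [-0.489, 0.511, -0.51, 0.489]
ft_force: [2.2, -0.7, -6.0]
grip_width: 0.0081
[ 0.53685401 -0.09125318  0.17628268] [ 1.76227068 -0.33185301 -5.32777073] 0.00775515531104289
```

View pics/wrist5.png

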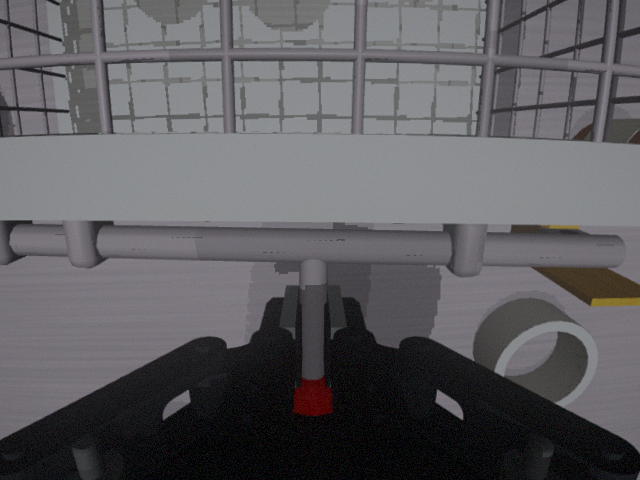

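The bolt moved 14 mm with the hand (the right guide went from column 424 to 468) without catching. Drawing the rest.

```bash
python3 -m inch '0 0 0 -4 0 0 1; 0 0 0 -4 0 0 1; 0 0 0 -4 0 0 1; 0 0 0 -4 0 0 1; 0 0 0 -4 0 0 1; 0 0 0 -2 0 0 1; 0 0 0 0 0 0 1; 0 0 0 0 0 0 1'
python3 - <<'E'
from h import *
for n in ("wrist","side"):
    c=bot.camera(n); cv2.imwrite(f"pics/{n}6.png",c["color"])
o=bot.get_obs(); print(o["eef_pos"],o["ft_force"],o["grip_width"])
# opening path: hinge H, grasp point p, tool-frame displacements for -1 row increments
H=np.array([.5916,.0885]); p=o["eef_pos"][:2]; R0=R.from_quat(o["tool_rot"]).as_matrix()
n=8;th=.46/n; r=p-H
c,s=np.cos(-th),np.sin(-th); d=np.array([[c,-s],[s,c]])@r-r
print("per row: deg about tool y",np.degrees(th),"shift tool",R0.T@np.r_[d,0]*1000)
E
```

```text
clock: 8.6
eef_pos: [0.5378, -0.0692, 0.1763]
tool_rot: [-0.489, 0.511, -0.51, 0.489]
ft_force: [3.0, -0.6, -8.2]
grip_width: 0.0076
[ 0.53784382 -0.06919352  0.17630643] [ 2.85747485 -0.21192434 -7.34859981] 0.0075560566043899775
per row: deg about tool y 3.2945073220022336 shift tool [-2.96235356e+00  1.17715974e-03 -9.10882348e+00]
```

View pics/wrist6.png

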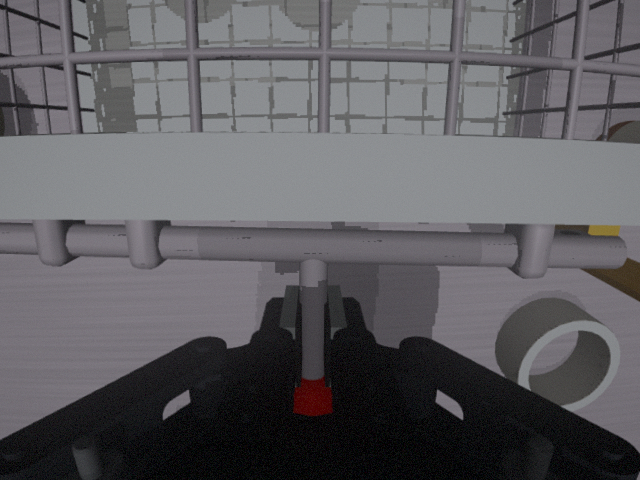

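View pics/side6.png

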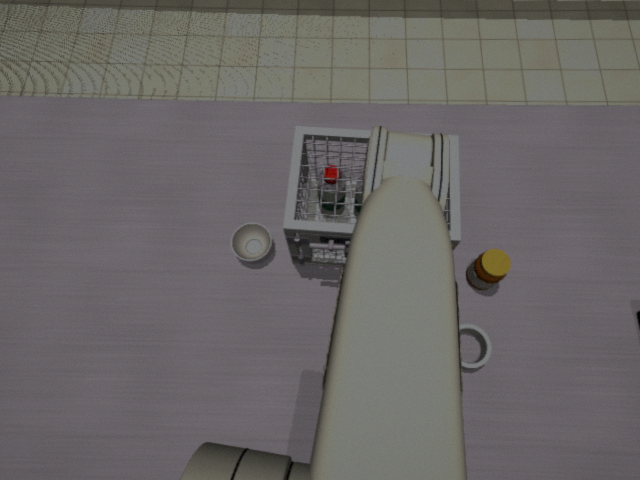

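The bolt is out by about 36 mm: the rod end now sits just past the right guide, with the keeper well to the right, and the jar, dish and tape have not moved. Next I swing the gate along its arc.

```bash
python3 -m inch '0 3.3 0 -3 0 -9.1 1; 0 3.3 0 -3 0 -9.1 1; 0 0 0 0 0 0 1'
```

```text
clock: 9.07
eef_pos: [0.5186, -0.0727, 0.1768]
tool_rot: [-0.46, 0.536, -0.533, 0.465]
ft_force: [3.7, -0.9, -6.7]
grip_width: 0.0077
```

```bash
python3 -m inch '0 0 0 0 0 0 1'; python3 - <<'E'
from h import *
np.set_printoptions(precision=3,suppress=True)
o=bot.get_obs(); print(o["eef_pos"],R.from_quat(o["tool_rot"]).as_matrix(),o["ft_force"],o["ft_torque"])
c=bot.camera("wrist"); cv2.imwrite("pics/wrist7.png",c["color"])
c=bot.camera("top"); cv2.imwrite("pics/top7.png",c["color"])
E
```

```text
clock: 9.2
eef_pos: [0.5191, -0.0729, 0.1767]
tool_rot: [-0.461, 0.536, -0.533, 0.465]
ft_force: [3.6, -0.6, -6.3]
grip_width: 0.0076
[ 0.519 -0.073  0.177] [[-0.143  0.002  0.99 ]
 [-0.99   0.007 -0.143]
 [-0.008 -1.     0.001]] [ 3.577 -0.638 -6.319] [-0.609 -0.672 -0.214]
```

View pics/wrist7.png

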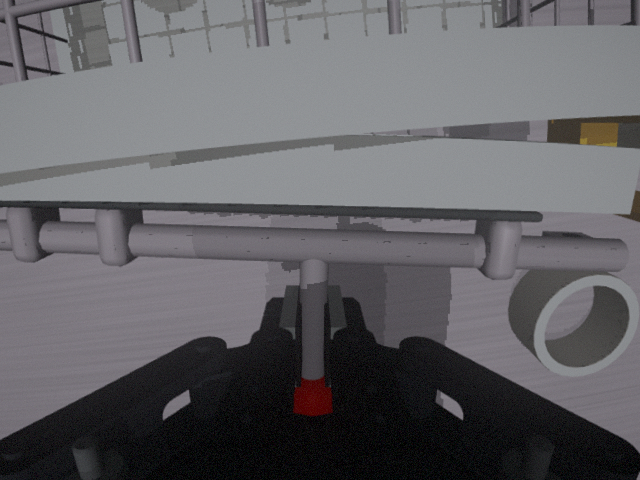

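View pics/top7.png

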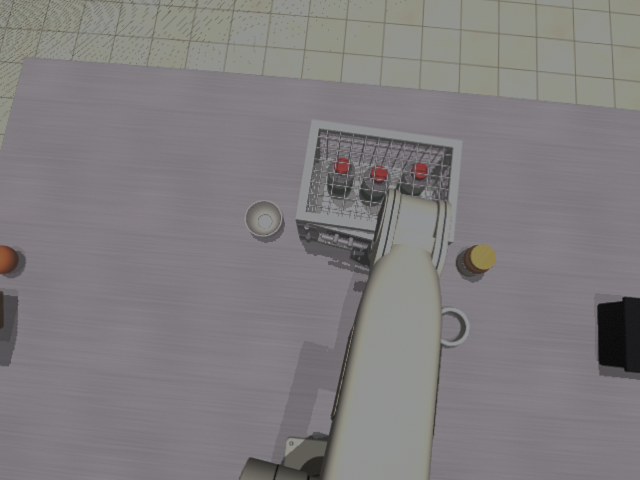

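The gate is about 0.1 rad open, but the bolt slid back about 10 mm along the rod (guide at column 501 instead of 533), so the tool didn't follow the sideways part of the arc. I'll correct with a plain shift and watch the result.

```bash
python3 -m inch '0 0 0 -4 0 0 1; 0 0 0 -4 0 0 1; 0 0 0 0 0 0 1'
```

```text
clock: 9.68
eef_pos: [0.5192, -0.0686, 0.1762]
tool_rot: [-0.462, 0.536, -0.53, 0.468]
ft_force: [3.4, -2.1, -7.2]
grip_width: 0.0079
```

```bash
python3 -m inch '0 0 0 0 0 0 1;0 0 0 0 0 0 1'; python3 - <<'E'
from h import *
np.set_printoptions(precision=3,suppress=True)
o=bot.get_obs(); print(o["joint_pos"],o["joint_vel"],o["tau"],o["ft_force"],o["ft_torque"])
c=bot.camera("wrist"); cv2.imwrite("pics/wrist8.png",c["color"])
E
```

```text
clock: 9.93
eef_pos: [0.5191, -0.0686, 0.1763]
tool_rot: [-0.461, 0.536, -0.53, 0.468]
ft_force: [4.1, -3.0, -7.4]
grip_width: 0.0077
[-0.138  0.317 -0.037  1.217  0.012  3.141] [-0.001 -0.001 -0.    -0.001  0.    -0.001] [  1.582 -43.568  24.942   1.64    1.063  -0.392] [ 4.127 -2.984 -7.353] [-1.003 -0.778 -0.375]
```

View pics/wrist8.png

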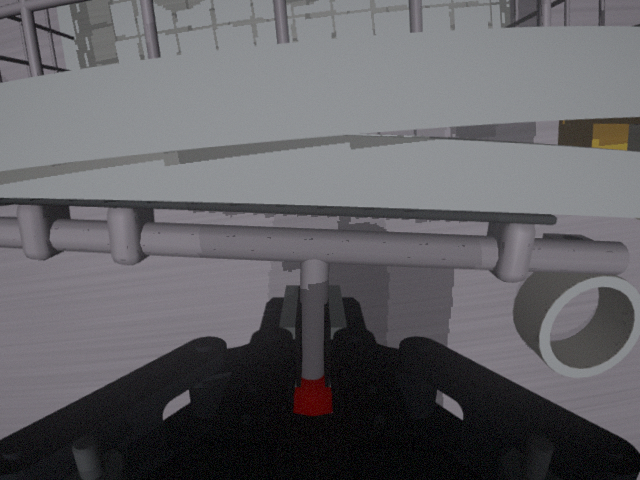

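That explains it: joint 6 is at its 3.14 limit, so the tool can't turn further with the gate. The bolt steps are already done. I'll ease the gate shut, put the handle down, turn the hand half a turn (joint 6 near 0) and regrip.

```bash
python3 -m inch '0 -2.9 0 -1 0 9.3 1; 0 -2.9 0 -1 0 9.3 1; 0 0 0 0 0 0 1'; python3 - <<'E'
from h import *
np.set_printoptions(precision=3,suppress=True)
o=bot.get_obs(); print(o["joint_pos"][5],o["eef_pos"],R.from_quat(o["tool_rot"]).as_matrix())
c=bot.camera("wrist"); cv2.imwrite("pics/wrist9.png",c["color"])
E
```

```text
clock: 10.35
eef_pos: [0.5379, -0.0685, 0.1761]
tool_rot: [-0.488, 0.512, -0.506, 0.494]
ft_force: [2.1, -1.6, -7.2]
grip_width: 0.008
3.0440633460122255 [ 0.538 -0.068  0.176] [[-0.036  0.001  0.999]
 [-0.999  0.012 -0.036]
 [-0.012 -1.     0.001]]
```

View pics/wrist9.png

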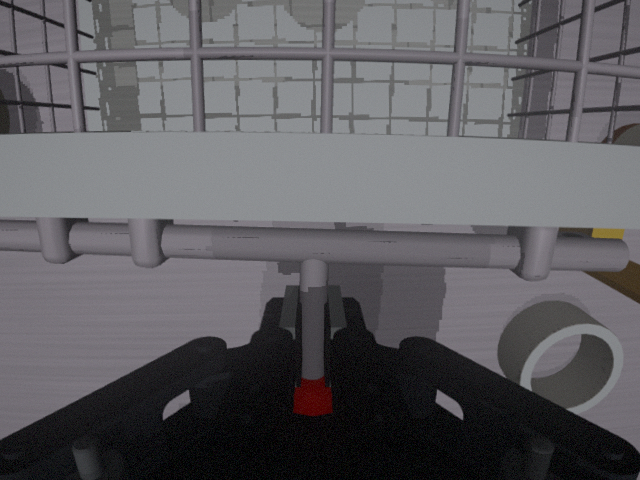

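The gate is shut and the bolt back at about 36 mm (guide at column 536). Lower, release, rise and turn.

```bash
python3 -m inch '0 0 0 0 5 0 1; 0 0 0 0 5 0 1; 0 0 0 0 0 0 0.3; 0 0 0 0 0 0 0.3; 0 0 0 0 0 0 0.3; 0 0 0 0 0 0 0.3; 0 0 0 0 -25 0 0.3; 0 0 0 0 -35 0 0.3; 0 0 0 0 -40 0 0.3'
python3 -m inch '0 -10 0 0 0 0 0.3; 0 -10 0 0 0 0 0.3; 0 -10 0 0 0 0 0.3; 0 -10 0 0 0 0 0.3; 0 -10 0 0 0 0 0.3; 0 -10 0 0 0 0 0.3; 0 -10 0 0 0 0 0.3; 0 -10 0 0 0 0 0.3; 0 -10 0 0 0 0 0.3'
python3 -m inch '0 -10 0 0 0 0 0.3; 0 -10 0 0 0 0 0.3; 0 -10 0 0 0 0 0.3; 0 -10 0 0 0 0 0.3; 0 -10 0 0 0 0 0.3; 0 -10 0 0 0 0 0.3; 0 -10 0 0 0 0 0.3; 0 -10 0 0 0 0 0.3; 0 -10 0 0 0 0 0.3; 0 0 0 0 0 0 0.3'
python3 - <<'E'
from h import *
np.set_printoptions(precision=4,suppress=True)
o=bot.get_obs(); print(o["joint_pos"],o["eef_pos"],R.from_quat(o["tool_rot"]).as_matrix())
for n in ("wrist","top"):
    c=bot.camera(n); cv2.imwrite(f"pics/{n}10.png",c["color"])
    for r in bot.spot_point("bolt_handle",n)[:2]: print(n,r["point"],r["conf"],atz(c,r["point"],.183))
E
```

```text
clock: 11.52
eef_pos: [0.5371, -0.0696, 0.2668]
tool_rot: [-0.488, 0.512, -0.506, 0.494]
ft_force: [-0.0, -0.5, -0.0]
grip_width: 0.0595
clock: 12.65
eef_pos: [0.5375, -0.0697, 0.2663]
tool_rot: [-0.703, 0.01, -0.011, 0.711]
ft_force: [-0.6, 0.4, 0.6]
grip_width: 0.0595
clock: 13.9
eef_pos: [0.5376, -0.0696, 0.2664]
tool_rot: [-0.507, -0.494, 0.487, 0.512]
ft_force: [0.4, -0.0, 0.6]
grip_width: 0.0595
[-0.1354  0.3145  0.1954  1.452   0.0117 -0.0976] [ 0.5376 -0.0696  0.2664] [[ 0.0378  0.0013 -0.9993]
 [ 0.9992  0.0116  0.0378]
 [ 0.0116 -0.9999 -0.0009]]
wrist [312.5, 248.1] 0.72 [ 0.5388 -0.0697  0.183 ]
top [377.3, 257.0] 0.75 [ 0.5368 -0.0756  0.183 ]
```

View pics/wrist10.png

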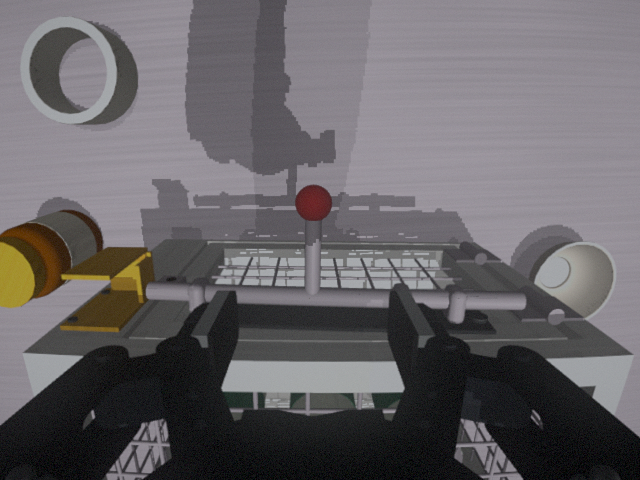

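View pics/top10.png

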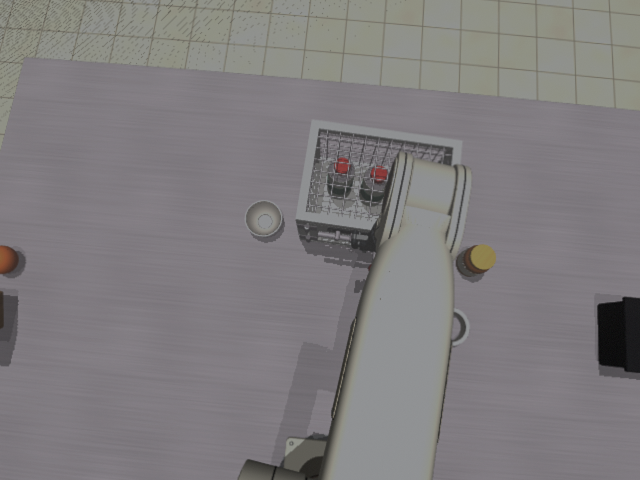

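The bolt has stayed drawn with the gate shut: the rod end at (148, 290) is beside the keeper at (135, 285), and the handle is at (0.538, -0.070). Joint 6 is at -0.1. Going down to regrip.

```bash
python3 -m inch '0 0 0 0 30 0 0.3; 0 0 0 0 30 0 0.3; 0 0 0 0 25 0 0.3; 0 0 0 0 17 0 0.3; 0 0 0 0 0 0 1; 0 0 0 0 0 0 1; 0 0 0 0 0 0 1; 0 0 0 0 0 0 1; 0 0 0 0 0 0 1'
python3 - <<'E'
from h import *
np.set_printoptions(precision=4,suppress=True)
c=bot.camera("wrist"); cv2.imwrite("pics/wrist11.png",c["color"])
o=bot.get_obs(); p=o["eef_pos"];print(p,o["ft_force"])
H=np.array([.5916,.0885]); R0=R.from_quat(o["tool_rot"]).as_matrix()
n=8;th=.46/n; r=p[:2]-H
c,s=np.cos(-th),np.sin(-th); d=np.array([[c,-s],[s,c]])@r-r
print(np.degrees(th),R0.T@np.r_[d,0]*1000)
E
```

```text
clock: 15.22
eef_pos: [0.5387, -0.0686, 0.1656]
tool_rot: [-0.507, -0.495, 0.487, 0.511]
ft_force: [0.1, 0.3, 4.8]
grip_width: 0.0082
[ 0.5387 -0.0686  0.1656] [-0.1438  1.9576  4.7748]
3.2945073220022336 [2.9762 0.0002 9.0557]
```

View pics/wrist11.png

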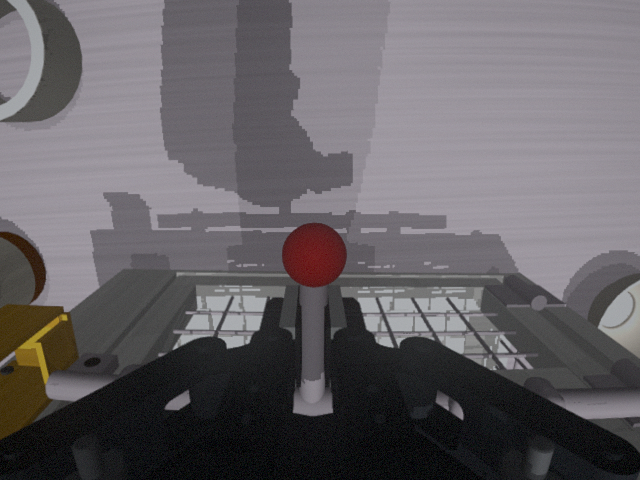

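The stub is gripped again (ball at (314, 255)). A small lift, then the arc.

```bash
python3 -m inch '0 0 0 0 -4 0 1; 0 0 0 0 -4 0 1; 0 3.3 0 3 0 9 1; 0 3.3 0 3 0 9 1; 0 3.3 0 3 0 9 1; 0 0 0 0 0 0 1'
```

```text
clock: 16.02
eef_pos: [0.5115, -0.0568, 0.172]
tool_rot: [-0.546, -0.448, 0.443, 0.552]
ft_force: [3.7, 1.0, -6.7]
grip_width: 0.0082
```

It is following the arc as expected; five more rows.

```bash
python3 -m inch '0 3.3 0 3 0 9 1; 0 3.3 0 3 0 9 1; 0 3.3 0 3 0 9 1; 0 3.3 0 3 0 9 1; 0 3.3 0 3 0 9 1; 0 0 0 0 0 0 1; 0 0 0 0 0 0 1'
python3 - <<'E'
from h import *
np.set_printoptions(precision=4,suppress=True)
o=bot.get_obs(); print(o["joint_pos"],o["eef_pos"],o["ft_force"],R.from_quat(o["tool_rot"]).as_matrix()[:,0])
H=np.array([.5916,.0885])
for n in ("wrist","top","side"):
    c=bot.camera(n); cv2.imwrite(f"pics/{n}12.png",c["color"])
    for r in bot.spot_point("gate_edge",n)[:2]:
        q=atz(c,r["point"],.19); v=q[:2]-H; print(n,r["point"],r["conf"],q,"len",np.hypot(*v),"gate",-(np.arctan2(v[1],v[0])-np.arctan2(-.999,-.044)))
    for t in ("jar","tape","dish"):
        print(t,[np.round(x["point"],1) for x in bot.spot_point(t,n)[:1]])
E
```

```text
clock: 16.9
eef_pos: [0.4743, -0.0293, 0.1726]
tool_rot: [-0.604, -0.364, 0.36, 0.61]
ft_force: [3.6, 0.5, -5.5]
grip_width: 0.0084
[-0.0684  0.2267 -0.1702  1.1734  0.0105  0.427 ] [ 0.4743 -0.0293  0.1726] [ 3.6419  0.5095 -5.498 ] [0.4754 0.8797 0.0098]
wrist [57.8, 421.9] 0.94 [ 0.4641 -0.1483  0.19  ] len 0.26890945605359845 gate 0.4500086594999875
jar [array([311.5, 332.9])]
tape [array([ 29.2, 280.5])]
dish [array([626.5, 244.6])]
jar [array([466.8, 262.5])]
tape [array([445.9, 322.2])]
dish [array([265. , 223.7])]
jar [array([478.3, 273.6])]
tape [array([466.5, 350.1])]
dish [array([253.8, 245. ])]
```

View pics/wrist12.png

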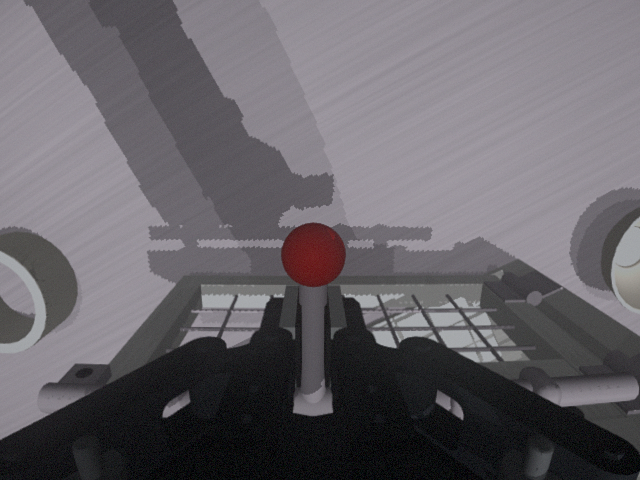

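View pics/side12.png

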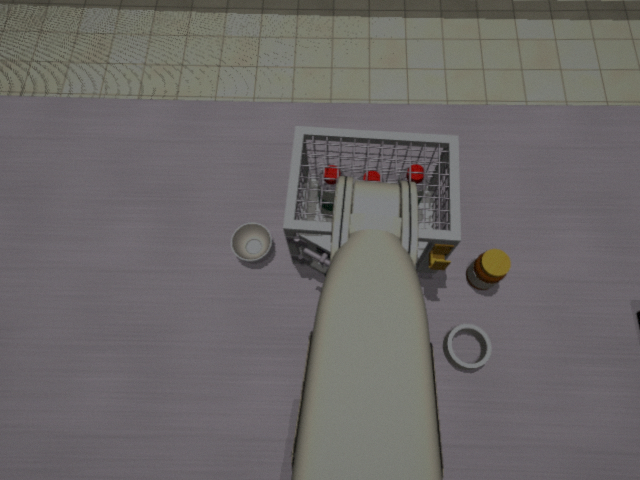

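The gate stands at about 0.45 rad: its edge is seen at (58, 422) in the wrist view, 269 mm from the hinge. The bolt is still drawn, because the grip's distance from the hinge is unchanged at 166 mm. The bystanders and cartridges look unmoved, and the hand still carries load. Handing in.

```bash
python3 -c "
from workcell import bot
bot.job_done(); o=bot.get_obs(); print(o['clock'],o['eef_pos'],o['ft_force'],o['grip_width'])"
```

```text
the job is handed in; nothing more can be done
the job is handed in; nothing more can be done
```

I handed the job in at about 17 s, with the fingers still gripping the bolt handle and holding the gate open; no verdict was reported.

**What I did:** I lifted the bolt about 10–11 mm, drew it about 36 mm while lifted, and swung the gate along its arc about the hinge.

**What went wrong:** on the first swing, joint 6 reached the end of its range (3.141 against 3.14) and the bolt slid back to about 26 mm by my estimate. I drew it back out to about 36 mm, eased the gate shut and let go. Then I turned the hand half a turn, regripped and opened the gate again. The bolt stayed drawn, and the second swing followed the planned arc.

**Last checks:**
- **Gate:** about 0.45 rad from the wrist camera, which matches the rows I commanded.
- **Bolt:** still drawn by about 36 mm. This is inferred from the grip's unchanged distance to the hinge (166 mm).
- **Grip:** the fingers were closed on the stub with about 6 N on the tool. The gripper read 8 mm on the 10 mm stub throughout, a disagreement I did not explain, but the handle never slipped.
- **Bystanders:** the jar, dish, tape and cartridges looked unmoved. The network's points for the jar, dish and tape were within about 5 pixels of the start.

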